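Lid the four pots from the pile

ROBOT

A 6-joint arm with a two-finger parallel gripper is mounted at the origin on a cart in front of the work surface, level with it; the furniture and walls round the work are solid. World frame = base frame: x ahead of the robot, y to its left, z up, the work surface at z = 0. Lengths are in m, angles in rad, forces in N, time in s.
With the tool pointing down it reaches from about 0.25 to 0.775 m from the base axis. Payload 4 kg.
Tool frame: the origin (TCP) lies at the very end of the fingers, on their centre line; the grasp point (between the pads) lies 19 mm behind it (robot.tcp_to_grasp is the distance from the TCP to the grasp point, in m); z points along the fingers, y is the line along which they close (so a half turn about z gives the same grasp; the last joint's range is limited). The gripper opens to 94 mm and grips with 3 to 60 N. Pads are 16 mm wide; open, the fingers measure 119 mm over their backs; the gripper's body (75 mm by 177 mm) begins 78 mm behind the grasp point.
Start: joints at [-1.28, 0.087, 1.371, -0, 1.684, -0.103], TCP at [0.211, -0.508, 0.167] pointing down, gripper open.
Joint ranges: [-3.1, 3.1], [-0.76, 2.03], [0.27, 2.55], [-1.08, 4.22], [0.17, 2.65], [-2.57, 2.57]. Speed limits (rad/s): [2.79, 2.79, 3.14, 3.14, 3.14, 3.14].

INTERFACE

Orientations are given as [roll, pitch, yaw] about the fixed x, y, z axes, in that order (R = Rz(yaw) Ry(pitch) Rx(roll)).
In Python, from bench import robot, imaging, workorder, get_obs gives the robot as it stands (robot), with the cameras (imaging), the job (workorder) and the readings as plain functions.
- The arm moves only by the shell command python3 nudge.py 'ROWS'. ROWS is 1 to 20 rows, one to a line, with the numbers parted by spaces; each row has 5 numbers: the finger opening in m, then dx, dy, dz in parts of the range, where 1.0 means 0.3 m, then a turn about the tool's z in normalised numbers (1 is pi rad); each row shifts and turns the commanded pose from where the row before left it, along the tool's axes as they then stand; what a row does not reach is not made up. A row lasts 1/12 s, in which the tool goes at most 0.0417 m and 0.125 rad, less where a joint would pass 70% of its speed; a pose out of reach is approached as far as the arm can. The fingers move at their own pace and stop on an object; the grip force is fixed at half the most. Time passes only in rows, so rows that do not move let the fingers close. It prints the time, the measured TCP pose, the force, the opening and the grip force at its end. Input that does not fit is refused with a message, and nothing moves.
- get_obs(): the state, without advancing time (a new reading comes with each control period).
- imaging.snapshot(name): name is "side" or "top"; returns a dict with "color" (480x640x3 uint8, blue, green, red), "fx", "fy", "cx", "cy" (pixels), "k1" (the pictures are not rectified: a ray, as slopes to the right and down, at radius r is drawn at 1 + k1 r^2 times it, then the intrinsics apply), "extrinsics" (4x4, takes a point from world to camera coordinates). Camera axes: x right, y down, z forward; pixel columns grow to the right and rows downward; lengths in m; the calibration is good to about 2 mm. A picture is of the moment at which its call begins. There is no depth.
- workorder.close_job(): hands the job in; it is judged then, once.
The state is a dict: "time": time; "joint_positions": joint angles; "qvel": joint speeds; "joint_torque": joint torques, N m; "tool_pos": TCP position; "ee_rot": TCP orientation; "wrist_force": force on the tool from outside, world axes, zero at the start; "wrist_torque": the same for the moment, N m; "width": finger opening in m; "finger_force": force on a finger pad.
Only numpy, scipy, OpenCV 4.12 (cv2) and the standard library are available. Lean on these libraries where they do the work, as an engineer would, in place of code of your own. Each camera call takes 0.05 s, during which the arm holds its last target. There are 200 camera calls.

TASK

The wooden lids of the four white pots lie in a pile: take the pile apart and lay each lid flat and centred on its own pot, by shape and size (square lids square to their pots). Leave the pots standing where they are: do not shift them or knock any over.

Things in the scene. Friction and masses are not known exactly. Their poses are not given: they have to be found in the camera images.
- large_square_lid: loose flat lid of pale wood, 70 x 70 mm square, 16 mm thick, a plain slab with rounded edges; at the start it is number 1 from the bottom of the pile of four lids, which lie roughly centred on each other, each smaller than the one below (it lies on the work table). Origin at the centre of its underside, z up, x and y along its sides.
- large_round_lid: loose flat lid of pale wood, 60 mm round, 16 mm thick, a plain slab with rounded edges; at the start it is number 2 from the bottom of the pile of four lids, which lie roughly centred on each other, each smaller than the one below. Origin at the centre of its underside, z up.
- small_square_lid: loose flat lid of pale wood, 46 x 46 mm square, 16 mm thick, a plain slab with rounded edges; at the start it is number 3 from the bottom of the pile of four lids, which lie roughly centred on each other, each smaller than the one below. Origin at the centre of its underside, z up, x and y along its sides.
- small_round_lid: loose flat lid of pale wood, 36 mm round, 16 mm thick, a plain slab with rounded edges; at the start it is number 4 from the bottom of the pile of four lids, which lie roughly centred on each other, each smaller than the one below. Origin at the centre of its underside, z up.
- large_square_pot: loose open square pot of white ceramic, 58 x 58 mm outside, 50 mm high, upright walls 4 mm thick, standing on the work table; the 70 mm square lid belongs on its flat rim and overhangs it all round. Origin at the centre of its underside (rim 50 mm above it), z up, x and y along its sides.
- large_round_pot: loose open round pot of white ceramic, 48 mm across outside, 60 mm high, upright walls 4 mm thick, standing on the work table; the 60 mm round lid belongs on its flat rim and overhangs it all round. Origin at the centre of its underside (rim 60 mm above it), z up.
- small_square_pot: loose open square pot of white ceramic, 36 x 36 mm outside, 45 mm high, upright walls 4 mm thick, standing on the work table; the 46 mm square lid belongs on its flat rim and overhangs it all round. Origin at the centre of its underside (rim 45 mm above it), z up, x and y along its sides.
- small_round_pot: loose open round pot of white ceramic, 28 mm across outside, 40 mm high, upright walls 4 mm thick, standing on the work table; the 36 mm round lid belongs on its flat rim and overhangs it all round. Origin at the centre of its underside (rim 40 mm above it), z up.
- batter_funnel: fixed bystander, an obstacle only: grey batter funnel on a wire stand near the front right of the table, 210 x 179 mm and 257 mm high, with a red-tipped lever on top that reaches 105 mm out over the table from the origin. Origin on the table under the stand.
- bag_sealer: fixed bystander, an obstacle only: blue bag sealer at the front edge of the table, 95 mm deep, 364 mm long across the front, body 70 mm high; its raised arm slopes up to about 220 mm at its right-hand (black) end. Origin on the table under its middle.

How it is judged:
At the end, for the whole second after the job is handed in: Each lid lies flat on the rim of the pot of its own shape and size (height within 3 mm, tilt under 0.1 rad), its centre within 8 mm of the pot's axis, square lids within 0.2 rad of square to their pots (any quarter turn); every pot is upright within 25 mm of where it stood; all at rest (horizontal distance between large_square_lid and large_square_pot below 0.008 m and z of large_square_lid in the frame of large_square_pot between 0.047 and 0.053 m and angle between each of large_square_lid, large_square_pot, large_round_lid, large_round_pot, small_square_lid, small_square_pot, small_round_lid, small_round_pot's own z axis and vertical below 0.1 rad and distance of each of large_square_pot, large_round_pot, small_square_pot, small_round_pot from where it was at the start of the episode below 0.025 m and linear speed of each of large_square_lid, large_square_pot, large_round_lid, large_round_pot, small_square_lid, small_square_pot, small_round_lid, small_round_pot below 0.02 m/s and (angle between the x axis of large_square_lid and the x axis of large_square_pot, either way round below 0.2 rad or angle between the x axis of large_square_lid and the y axis of large_square_pot, either way round below 0.2 rad) and horizontal distance between large_round_lid and large_round_pot below 0.008 m and z of large_round_lid in the frame of large_round_pot between 0.057 and 0.063 m and horizontal distance between small_square_lid and small_square_pot below 0.008 m and z of small_square_lid in the frame of small_square_pot between 0.042 and 0.048 m and (angle between the x axis of small_square_lid and the x axis of small_square_pot, either way round below 0.2 rad or angle between the x axis of small_square_lid and the y axis of small_square_pot, either way round below 0.2 rad) and horizontal distance between small_round_lid and small_round_pot below 0.008 m and z of small_round_lid in the frame of small_round_pot between 0.037 and 0.043 m); the robot touches nothing.
It fails at once if a pot is knocked over (angle between any of large_square_pot, large_round_pot, small_square_pot, small_round_pot's own z axis and vertical above 0.5 rad).
It also fails if it takes over 112 s, if anything falls off the work surface, if the arm or the gripper's body presses on something with over 40 N, if the wrist force passes 120 N, or if a joint passes its speed limit or range.

## Working session

There is one attempt and no reset: what is moved stays moved. The work goes in short steps, Python scripts to look and compute and a shell command to move; the robot and the scene stay as the last step left them, time stands still between calls to the robot, and variables do not carry over. Pictures are saved under pics/ and viewed, at most 14 in all, crops included, and the job is handed in when it is done.

```bash
ls; mkdir -p pics; python3 - <<'E'
from bench import robot, imaging, workorder, get_obs
import cv2
for n in("top","side"):
    s=imaging.snapshot(n); cv2.imwrite(f"pics/{n}0.png",s["color"]); print(n,s["fx"],s["fy"],s["cx"],s["cy"],s["k1"]);print(s["extrinsics"])
o=get_obs();print(o["time"],o["tool_pos"],o["ee_rot"],o["width"])
E
```

```text
bench.py
nudge.py
pics
top 537.75585744913 537.75585744913 317.02558910564716 236.54582675191418 -0.045701509108958246
[[ 4.48178441e-03 -9.99989918e-01  2.79048327e-04 -7.51546305e-02]
 [-9.79566806e-01 -4.44636029e-03 -2.01069892e-01  4.95658104e-01]
 [ 2.01069106e-01  6.27805430e-04 -9.79576858e-01  1.04616449e+00]
 [ 0.00000000e+00  0.00000000e+00  0.00000000e+00  1.00000000e+00]]
side 457.3196004979108 457.3196004979108 312.15136778921544 247.25385731028112 -0.0949204433230016
[[ 9.68814949e-01  2.47785180e-01 -3.14992620e-04 -4.45554670e-01]
 [ 1.40108055e-01 -5.48855912e-01 -8.24091573e-01 -6.32429730e-02]
 [-2.04370564e-01  7.98348102e-01 -5.66456512e-01  1.09720035e+00]
 [ 0.00000000e+00  0.00000000e+00  0.00000000e+00  1.00000000e+00]]
0.1 [ 0.21085608 -0.50733813  0.16542747] [-3.13957907e+00 -2.17094180e-04  3.93817486e-01] 0.09418899990190088
```

View pics/top0.png

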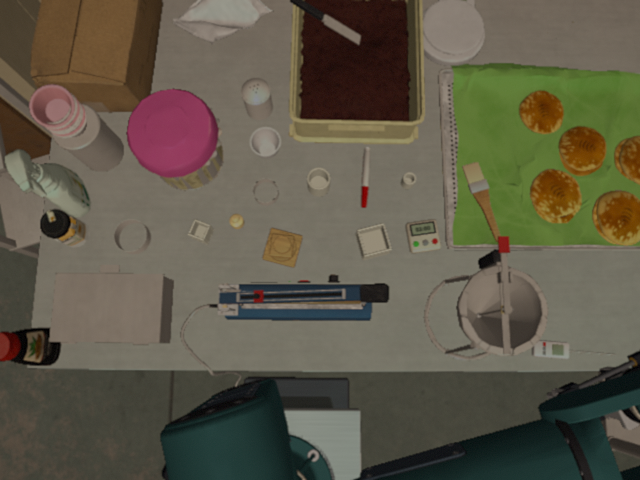

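View pics/side0.png

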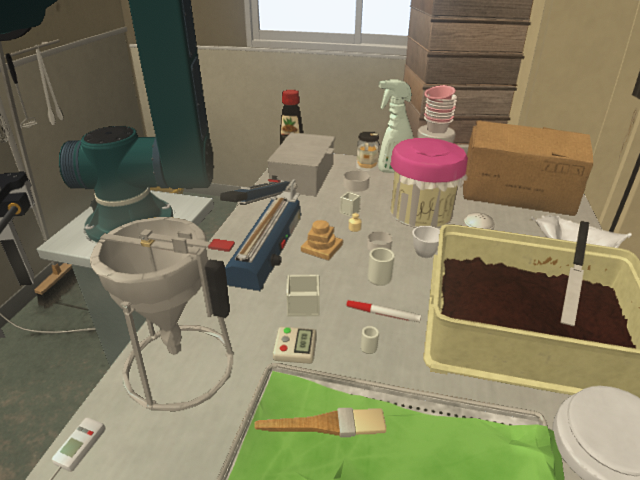

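The top view shows the pile at about (283,246), the large square pot at (373,240), the small square pot at (199,230), the large round pot at (318,180) and the small round pot at (408,179). In the side view the same things are at (321,238), (303,295), (350,203), (380,266) and (369,340). I'll enlarge both to read edges.

```bash
python3 - <<'E'
import cv2
a=cv2.imread("pics/top0.png");b=cv2.imread("pics/side0.png")
import numpy as np
# composite of enlarged pieces x6 (130x~66 each)
def p(im,x,y,w,h,k):
    return cv2.resize(im[y:y+h,x:x+w],None,fx=k,fy=k,interpolation=cv2.INTER_CUBIC)
# top: 2 rows
c=np.vstack([np.hstack([p(a,255,220,50,50,5),p(a,350,215,50,50,5),p(a,180,210,50,50,5)]),np.hstack([p(a,295,160,50,50,5),p(a,385,160,50,50,5),p(a,180,210,50,50,5)])])
cv2.imwrite("pics/c1.png",c)
c=np.vstack([np.hstack([p(b,295,210,55,50,5),p(b,280,270,50,50,5),p(b,330,180,50,50,5)]),np.hstack([p(b,355,240,55,50,5),p(b,345,315,50,50,5),p(b,330,180,50,50,5)])])
cv2.imwrite("pics/c2.png",c)
E
```

```text
(no output)
```

View pics/c1.png

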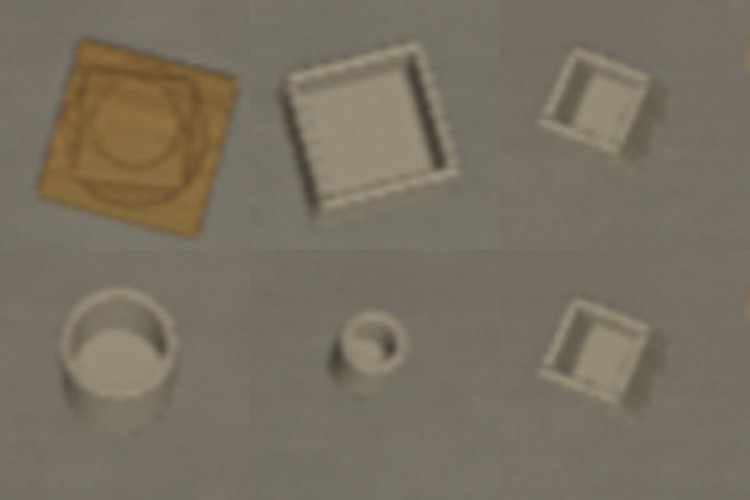

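View pics/c2.png

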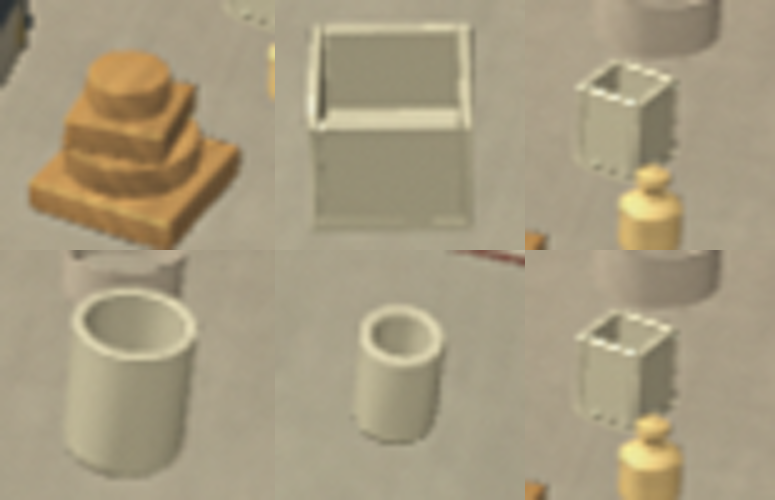

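The crops show all rims and the stack clearly: rim corners and ellipse centres read off (values in the script). Next I fit x, y, z and yaw from both views.

```bash
cat > h.py <<'E'
import numpy as np
from bench import robot, imaging, workorder, get_obs
from scipy.optimize import least_squares
CAM={n:None for n in("top","side")}
T=dict(f=537.7558574,c=(317.0255891,236.5458268),k=-0.0457015,E=np.array([[4.48178441e-03,-9.99989918e-01,2.79048327e-04,-7.51546305e-02],[-9.79566806e-01,-4.44636029e-03,-2.01069892e-01,4.95658104e-01],[2.01069106e-01,6.27805430e-04,-9.79576858e-01,1.04616449]]))
S=dict(f=457.3196005,c=(312.1513678,247.2538573),k=-0.09492044,E=np.array([[9.68814949e-01,2.47785180e-01,-3.14992620e-04,-4.45554670e-01],[1.40108055e-01,-5.48855912e-01,-8.24091573e-01,-6.32429730e-02],[-2.04370564e-01,7.98348102e-01,-5.66456512e-01,1.09720035]]))
def proj(C,P):
    q=np.atleast_2d(P)@C["E"][:,:3].T+C["E"][:,3]; s=q[:,:2]/q[:,2:]
    return s*(1+C["k"]*(s**2).sum(1,keepdims=True))*C["f"]+C["c"]
def full(uv,off,o0,k=5): return (np.array(uv,float)-off)/k+o0-0.4
def square(x,y,z,a,side):
    t=a+np.pi/4+np.arange(4)*np.pi/2; r=side/np.sqrt(2)
    return np.c_[x+r*np.cos(t),y+r*np.sin(t),np.full(4,z)]
def near(p,q): # each p (pixels) to nearest model q
    d=p[:,None]-q[None]; i=(d**2).sum(2).argmin(1); return d[np.arange(len(p)),i].ravel()
def fitsq(top,side,w,z0,x0,fixz=None):
    best=None
    for a in np.arange(0,1.57,.2):
        f=lambda v:np.r_[near(top,proj(T,square(v[0],v[1],v[2],v[3],w))),near(side,proj(S,square(v[0],v[1],v[2],v[3],w)))]
        r=least_squares(f,[*x0,z0,a])
        if best is None or r.cost<best.cost: best=r
    return best.x,np.abs(best.fun).max()
def fitpt(t,s):
    r=least_squares(lambda v:np.r_[proj(T,v)[0]-t,proj(S,v)[0]-s],[.4,0,.05]);return r.x,np.abs(r.fun).max()
def delta(target,yaw):
    """tool-axis shifts from the measured TCP to target TCP (tool pointing down)"""
    from scipy.spatial.transform import Rotation as R
    o=get_obs(); M=R.from_euler("xyz",o["ee_rot"]).as_matrix()
    cur=np.arctan2(M[1,1],M[0,1]) # direction of tool y
    turn=(yaw-cur+np.pi/2)%np.pi-np.pi/2
    return M.T@(np.array(target)-o["tool_pos"]),-turn
E
python3 - <<'E'
from h import *
np.set_printoptions(precision=4,suppress=True)
p=[(.45,0)]
print("LSP",fitsq(full([(288,75),(418,43),(458,174)],(250,0),(350,215)),full([(313,25),(472,25),(468,128),(308,130)],(275,0),(280,270)),.058,.05,(.4,-.17)))
print("SSP",fitsq(full([(575,48),(650,77),(617,152),(541,122)],(500,0),(180,210)),full([(610,60),(677,75),(642,102),(577,88)],(525,0),(330,180)),.036,.045,(.4,.15)))
print("LSL",fitsq(full([(83,39),(238,75),(196,238),(38,193)],(0,0),(255,220)),full([(30,183),(240,150),(165,235)],(0,0),(295,210)),.07,.016,(.4,0)))
print("SSL",fitsq(full([(88,68),(200,80),(187,188),(73,180)],(0,0),(255,220)),full([(66,125),(197,87),(160,150)],(0,0),(295,210)),.046,.048,(.4,0)))
print("LRP",fitpt(full((119,342),(0,250),(295,160)),full((134,325),(0,250),(355,240))))
print("SRP",fitpt(full((374,343.5),(250,250),(385,160)),full((401.5,335),(275,250),(345,315))))
print("SRL",fitpt(full((137,122),0,(255,220)),full((129,73),0,(295,210))))
o=get_obs();print(o["time"])
E
```

```text
LSP (array([ 0.4904, -0.1885,  0.0507,  0.248 ]), np.float64(0.8397313830585063))
SSP (array([ 0.5103,  0.1703,  0.0473, -0.3429]), np.float64(0.8223544258263189))
LSL (array([ 0.4808, -0.0002,  0.0158, -0.2569]), np.float64(1.233158512225657))
SSL (array([ 0.4784, -0.0014,  0.0469,  1.4752]), np.float64(1.3259380746506508))
LRP (array([ 0.6168, -0.0753,  0.0613]), np.float64(0.19180392595131934))
SRP (array([ 0.624 , -0.2668,  0.0422]), np.float64(0.10676305193624103))
SRL (array([ 0.4779, -0.0026,  0.0648]), np.float64(0.2542990422928142))
0.1
```

```bash
python3 - <<'E'
from h import *
np.set_printoptions(precision=4,suppress=True)
print("lever tip",fitpt((503,243),(221,245)))
print("jar lid centre",fitpt((172,131),(429,152)))
def ray(uv,z,x0=(.4,0)):
    r=least_squares(lambda v:proj(T,[*v,z])[0]-uv,x0);return r.x
for uv in((375,285),(387,285),(375,300),(222,290)):
    for z in(.07,.15,.22): 
        w=ray(uv,z); print(uv,z,w,"side px",proj(S,[*w,z])[0])
print("tray wall",ray((290,122),.08),ray((425,122),.08))
for n,t,y in(("up",(0.211,-0.508,.30),.394+np.pi/2),("pile",(.478,-.0026,.30),1.475)): print(n,delta(t,y))
E
```

```text
lever tip (array([ 0.4431, -0.3812,  0.256 ]), np.float64(0.6877552247240715))
jar lid centre (array([0.6792, 0.2054, 0.1638]), np.float64(1.0923274532519258))
(375, 285) 0.07 [ 0.3952 -0.1874] side px [251.9064 267.8386]
(375, 285) 0.15 [ 0.3861 -0.1788] side px [245.2877 227.2625]
(375, 285) 0.22 [ 0.3781 -0.1712] side px [239.0829 188.6623]
(387, 285) 0.07 [ 0.3953 -0.2111] side px [247.2645 275.6415]
(387, 285) 0.15 [ 0.3862 -0.2006] side px [240.6409 233.897 ]
(387, 285) 0.22 [ 0.3782 -0.1915] side px [234.4508 194.2198]
(375, 300) 0.07 [ 0.3657 -0.1869] side px [236.8781 265.262 ]
(375, 300) 0.15 [ 0.3589 -0.1783] side px [230.8271 225.111 ]
(375, 300) 0.22 [ 0.3529 -0.1708] side px [225.1797 186.9081]
(222, 290) 0.07 [0.3839 0.1133] side px [292.6873 192.033 ]
(222, 290) 0.15 [0.3756 0.0992] side px [286.5081 162.5295]
(222, 290) 0.22 [0.3685 0.0867] side px [280.5742 134.1669]
tray wall [ 0.7327 -0.0157] [ 0.7344 -0.2967]
up (array([-0.0001,  0.0004, -0.1346]), np.float64(-0.0001820768530071959))
pile (array([ 0.4404, -0.3639, -0.1337]), np.float64(0.48961424994188896))
```

```bash
python3 -c "
import cv2
b=cv2.imread('pics/side0.png');cv2.imwrite('pics/c3.png',cv2.resize(b[140:300,180:380],None,fx=3.5,fy=3.5,interpolation=2))"
```

```text
(no output)
```

View pics/c3.png

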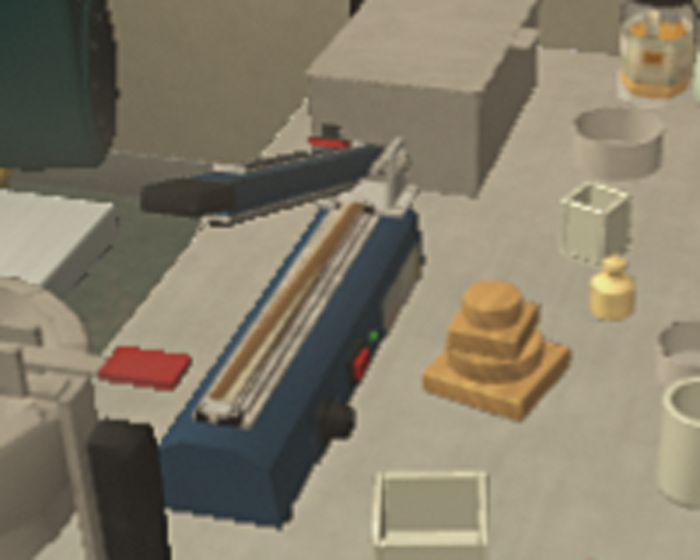

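The side crop shows the sealer's raised arm ending at x < 0.39, y ≈ -0.17, z ≈ 0.22. The measured heights (16/48/64 mm lids, 45–60 mm rims) match the text. I'll raise the tool clear of the funnel and go over the pile.

The manual's scale: shifts go in shares of 0.3 m and turns go in shares of pi rad. Converting my numbers, -0.034 m / 0.3 = -0.1133, 0.0294 m / 0.3 = 0.098.

```bash
python3 nudge.py '0.094 0 0 -0.1133 0
0.094 0 0 -0.1133 0
0.094 0 0 -0.1133 0
0.094 0 0 -0.1133 0
0.094 0.098 -0.081 0 0
0.094 0.098 -0.081 0 0
0.094 0.098 -0.081 0 0
0.094 0.098 -0.081 0 0
0.094 0.098 -0.081 0 0
0.094 0.098 -0.081 0 0
0.094 0.098 -0.081 0 0
0.094 0.098 -0.081 0 0
0.094 0.098 -0.081 0 0
0.094 0.098 -0.081 0 0
0.094 0.098 -0.081 0 0
0.094 0.098 -0.081 0 0
0.094 0.098 -0.081 0 0
0.094 0.098 -0.081 0 0
0.094 0.098 -0.081 0 0' && python3 nudge.py '0.094 0 0 0 0.039
0.094 0 0 0 0.039
0.094 0 0 0 0.039
0.094 0 0 0 0.039
0.094 0 0 0 0
0.094 0 0 0 0'
python3 - <<'E'
from h import *
print(delta((.478,-.0026,.052),1.475),get_obs()["joint_positions"])
E
```

```text
time: 1.68
tool_pos: [0.4787, -0.0001, 0.3021]
ee_rot: [-3.142, 0.001, 0.394]
wrist_force: [-0.0, -0.9, 0.7]
width: 0.0942
finger_force: 0.0
time: 2.18
tool_pos: [0.4783, -0.002, 0.302]
ee_rot: [3.142, 0.001, -0.093]
wrist_force: [0.0, 0.3, 0.6]
width: 0.0942
finger_force: 0.0
(array([1.98105553e-05, 5.84539308e-04, 2.50034353e-01]), np.float64(0.0027552744265539886)) [-1.22846960e-01 -5.89336957e-02  1.25176534e+00 -3.94655571e-05
  1.94963526e+00  1.54097584e+00]
```

In the tool's units: 0.03 m / 0.3 = 0.1, 0.025 m / 0.3 = 0.0833.

```bash
python3 nudge.py '0.094 0 0 0.1 0
0.094 0 0 0.1 0
0.094 0 0 0.1 0
0.094 0 0 0.1 0
0.094 0 0 0.1 0
0.094 0 0 0.1 0
0.094 0 0 0.1 0
0.094 0 0 0.0833 0
0.094 0 0 0.05 0
0.094 0 0 0 0
0.094 0 0 0 0
0.02 0 0 0 0
0.02 0 0 0 0
0.02 0 0 0 0
0.02 0 0 0 0
0.02 0 0 0 0
0.02 0 0 0 0
0.02 0 0 0 0
0.02 0 0 0 0'
```

```text
time: 3.77
tool_pos: [0.4784, -0.0021, 0.0525]
ee_rot: [3.142, -0.0, -0.096]
wrist_force: [0.7, -1.4, 1.0]
width: 0.044
finger_force: 0.0
```

In the tool's units: -0.03 m / 0.3 = -0.1, -0.02 m / 0.3 = -0.0667.

```bash
python3 nudge.py '0.02 0 0 0 0
0.02 0 0 0 0
0.02 0 0 0 0
0.02 0 0 0 0' && python3 nudge.py '0.02 0 0 -0.0667 0
0.02 0 0 -0.1 0
0.02 0 0 -0.1 0
0.02 0 0 -0.1 0
0.02 0 0 0 0
0.02 0 0 0 0'
python3 - <<'E'
from h import *
print(delta((.624,-.2668,.1585),1.475))
import cv2
cv2.imwrite("pics/t1.png",imaging.snapshot("top")["color"][150:310,160:420].repeat(3,0).repeat(3,1))
E
```

```text
time: 4.1
tool_pos: [0.4784, -0.0021, 0.0524]
ee_rot: [3.141, 0.0, -0.096]
wrist_force: [0.8, -0.3, 0.8]
width: 0.0203
finger_force: 0.0
time: 4.6
tool_pos: [0.4799, -0.0023, 0.1648]
ee_rot: [3.141, -0.005, -0.096]
wrist_force: [-0.4, -0.0, 0.4]
width: 0.0199
finger_force: 0.0
(array([0.16880469, 0.24944602, 0.00720942]), np.float64(-0.00034019563358445026))
```

View pics/t1.png

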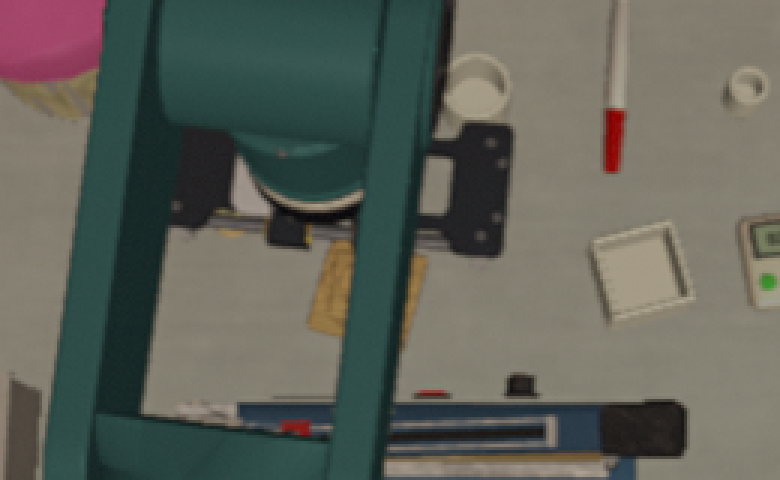

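The arm hides the pile in the top view, and the fingers closed to 20 mm without holding anything. I'll check from the side.

```bash
python3 - <<'E'
from h import *
import cv2
c=imaging.snapshot("side")["color"];cv2.imwrite("pics/s1.png",cv2.resize(c[130:280,240:440],None,fx=4,fy=4,interpolation=2))
E
```

```text
(no output)
```

View pics/s1.png

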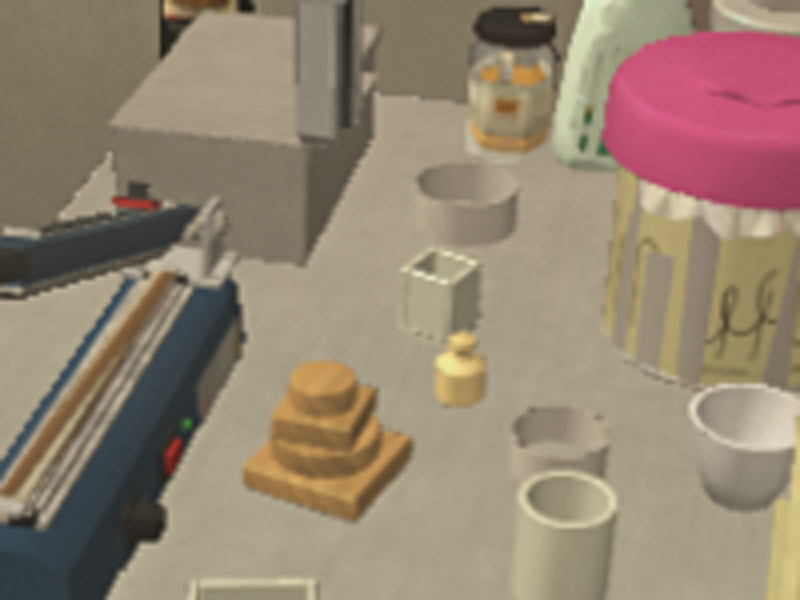

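The side view shows the pile undisturbed, with the lid top at crop (322,375). The empty fingers are above and behind it, with their tip at crop (325,135). I'll check the tip against the TCP's projection.

```bash
python3 - <<'E'
from h import *
import cv2
o=get_obs();p=o["tool_pos"];print(p)
for d in(0,.01,.02): print(proj(S,[p+[0,d,0],p+[0,-d,0],p+[0,d,.05]]), (proj(S,[p+[0,d,0],p+[0,-d,0]])-[240,130])*4)
c=imaging.snapshot("side")["color"];cv2.imwrite("pics/s2.png",cv2.resize(c[60:180,270:370],None,fx=5,fy=5,interpolation=2))
E
```

```text
[ 0.47776395 -0.00205498  0.16133209]
[[320.58506647 182.74106816]
 [320.58506647 182.74106816]
 [320.83462697 159.38909117]] [[322.34026588 210.96427263]
 [322.34026588 210.96427263]]
[[321.74680449 180.57421926]
 [319.4023091  184.94740225]
 [322.02880465 157.37416538]] [[326.98721798 202.29687704]
 [317.60923639 219.789609  ]]
[[322.88805949 178.44584098]
 [318.19797791 187.19427075]
 [323.20119427 155.3963701 ]] [[331.55223795 193.78336391]
 [312.79191163 228.77708301]]
```

View pics/s2.png

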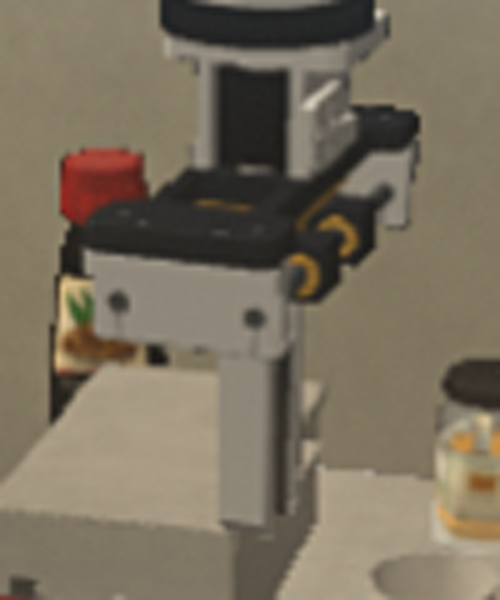

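```bash
python3 - <<'E'
from h import *
np.set_printoptions(precision=4,suppress=True)
m=np.array([318.6,165.])  # centre of near finger's bottom back edge
p=np.array([.478,-.0021,.1613])
for w in (.012,.0225,.03):
    r=least_squares(lambda v:proj(S,[p[0]+v[0],p[1]-w,v[1]])[0]-m,[0,.16]);print(w,r.x)
def ray(uv,z,x0=(.4,0)):
    return least_squares(lambda v:proj(T,[*v,z])[0]-uv,x0).x
for z in(.28,.31,.34): print(z,ray((228,209.3),z),ray((320.3,213.3),z))
E
```

```text
0.012 [-0.0017  0.2047]
0.0225 [0.0008 0.2096]
0.03 [0.0026 0.213 ]
0.28 [0.4933 0.0715] [ 0.4873 -0.0782]
0.31 [0.4856 0.0664] [ 0.4797 -0.078 ]
0.34 [0.4778 0.0612] [ 0.4722 -0.0779]
```

The side view puts the physical finger tips about 45 mm above the reported TCP, which explains the empty close. I'll pin that down by lightly touching the pile top with the closed fingers.

In the tool's units: 0.03 m / 0.3 = 0.1, 0.025 m / 0.3 = 0.0833.

```bash
python3 -c "
from bench import robot, imaging, workorder, get_obs;print(robot.tcp_to_grasp)"
python3 nudge.py '0.0 0 0 0.1 0
0.0 0 0 0.1 0
0.0 0 0 0.1 0
0.0 0 0 0.0833 0
0.0 0 0 0.0333 0
0 0 0 0 0
0 0 0 0 0
0 0 0 0 0'
for i in 1 2 3; do python3 nudge.py '0 0 0 0.0067 0
0 0 0 0.0033 0
0 0 0 0 0
0 0 0 0 0' | grep -E 'pos|wrist'; done
```

```text
0.0188
time: 5.42
tool_pos: [0.4796, -0.0023, 0.039]
ee_rot: [3.141, -0.003, -0.096]
wrist_force: [-0.2, 0.2, 0.5]
width: -0.0001
finger_force: 0.0
tool_pos: [0.4789, -0.0022, 0.0351]
wrist_force: [0.3, 0.3, 0.8]
tool_pos: [0.4783, -0.0021, 0.0313]
wrist_force: [0.4, -0.6, 0.0]
tool_pos: [0.4783, -0.0021, 0.0283]
wrist_force: [-0.6, 0.4, -0.2]
```

In the tool's units: 0.002 m / 0.3 = 0.0067, 0.001 m / 0.3 = 0.0033.

```bash
python3 nudge.py '0 0 0 0.0067 0
0 0 0 0.0033 0
0 0 0 0 0
0 0 0 0 0' | grep -E 'pos|wrist'
python3 nudge.py '0 0 0 0.0067 0
0 0 0 0 0
0 0 0 0 0' | grep -E 'pos|wrist'
python3 nudge.py '0 0 0 0.0067 0
0 0 0 0 0
0 0 0 0 0' | grep -E 'pos|wrist'
```

```text
tool_pos: [0.4784, -0.0021, 0.0254]
wrist_force: [-0.4, -0.0, -0.9]
tool_pos: [0.4787, -0.0022, 0.0252]
wrist_force: [-3.4, 0.7, 7.8]
tool_pos: [0.4788, -0.0022, 0.0251]
wrist_force: [-6.9, 0.8, 16.6]
```

In the tool's units: -0.02 m / 0.3 = -0.0667.

```bash
python3 nudge.py '0 0 0 -0.0667 0
0.094 0 0 -0.0667 0
0.094 0 0 0 0
0.094 0 0 0 0
0.094 0 0 0 0
0.094 0 0 0 0
0.094 0 0 0 0
0.094 0 0 0 0
0.094 0 0 0 0
0.094 0 0 0 0'
python3 - <<'E'
from h import *
print(delta((.478,-.0026,.012),1.475))
E
```

```text
time: 8.08
tool_pos: [0.4782, -0.0021, 0.061]
ee_rot: [3.142, 0.001, -0.096]
wrist_force: [-0.1, 0.1, -0.4]
width: 0.0571
finger_force: 0.0
(array([-8.36665881e-05,  5.18610790e-04,  4.90029420e-02]), np.float64(-0.0003871027459521059))
```

In the tool's units: 0.02 m / 0.3 = 0.0667, 0.015 m / 0.3 = 0.05.

```bash
python3 nudge.py '0.07 0 0 0 0
0.07 0 0 0 0
0.07 0 0 0.0667 0
0.07 0 0 0.05 0
0.07 0 0 0.0333 0
0.07 0 0 0.0133 0
0.07 0 0 0 0
0.07 0 0 0 0
0.02 0 0 0 0
0.02 0 0 0 0
0.02 0 0 0 0
0.02 0 0 0 0
0.02 0 0 0 0
0.02 0 0 0 0
0.02 0 0 0 0
0.02 0 0 0 0'
```

```text
time: 9.42
tool_pos: [0.4786, -0.0021, 0.0127]
ee_rot: [3.142, -0.0, -0.096]
wrist_force: [0.4, 0.2, 1.3]
width: 0.0352
finger_force: 30.0
```

Gripped at 35 mm. Lift it and work out the way to the small round pot.

In the tool's units: -0.035 m / 0.3 = -0.1167, -0.03 m / 0.3 = -0.1.

```bash
python3 nudge.py '0.02 0 0 -0.0333 0
0.02 0 0 -0.1 0
0.02 0 0 -0.1167 0
0.02 0 0 -0.1 0
0.02 0 0 0 0
0.02 0 0 0 0
0.02 0 0 0 0'
python3 - <<'E'
from h import *
print(delta((.624,-.2668,.12),1.475))
E
```

```text
time: 10.0
tool_pos: [0.478, -0.0021, 0.1171]
ee_rot: [3.142, 0.001, -0.096]
wrist_force: [-0.2, -1.2, 0.1]
width: 0.0353
finger_force: 30.0
(array([ 0.17075731,  0.24947797, -0.00299795]), np.float64(-0.0004164925976386513))
```

In the tool's units: 0.03 m / 0.3 = 0.1, 0.0171 m / 0.3 = 0.057.

```bash
python3 nudge.py '0.02 0.057 0.0833 0 0
0.02 0.057 0.0833 0 0
0.02 0.057 0.0833 0 0
0.02 0.057 0.0833 0 0
0.02 0.057 0.0833 0 0
0.02 0.057 0.0833 0 0
0.02 0.057 0.0833 0 0
0.02 0.057 0.0833 0 0
0.02 0.057 0.0833 0 0
0.02 0.057 0.0817 0 0
0.02 0 0 0 0
0.02 0 0 0 0
0.02 0 0 0.1 0
0.02 0 0 0.1 0
0.02 0 0 0.0667 0
0.02 0 0 0.0333 0
0.02 0 0 0 0
0.02 0 0 0 0
0.02 0 0 0 0'
python3 - <<'E'
from h import *
import cv2
print(delta((.624,-.2668,.0055),1.475))
a=imaging.snapshot("top")["color"][140:240,330:480];b=imaging.snapshot("side")["color"][250:400,300:450]
cv2.imwrite("pics/m1.png",cv2.resize(b,None,fx=4,fy=4,interpolation=2))
cv2.imwrite("pics/m1t.png",cv2.resize(a,None,fx=4,fy=4,interpolation=2))
E
```

```text
time: 11.58
tool_pos: [0.6257, -0.2669, 0.0297]
ee_rot: [3.14, -0.003, -0.096]
wrist_force: [0.9, 0.3, -0.4]
width: 0.0357
finger_force: 30.0
(array([-1.81493390e-03,  2.65882231e-05,  2.41909935e-02]), np.float64(0.00017378371758081101))
```

View pics/m1.png

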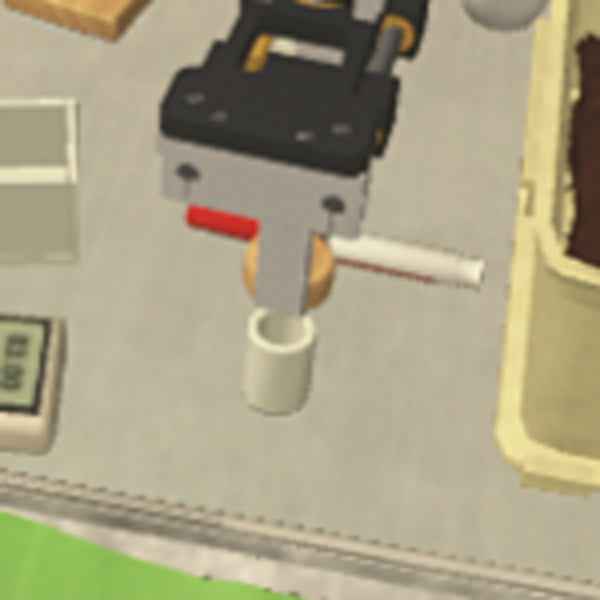

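The lid (crop ellipse from 245 to 333 wide, bottom near 312) hangs just above and behind the pot, whose rim centre is at crop (281,328). I'll compare it with the projection of where I think it is.

```bash
python3 - <<'E'
from h import *
o=get_obs();print(o["tool_pos"])
x,y,z=o["tool_pos"]
t=np.linspace(0,6.28,60)
for zz in(z+.0388-.0035,z+.0388-.0035+.016):
  q=(proj(S,np.c_[x+.018*np.cos(t),y+.018*np.sin(t),0*t+zz])-[300,250])*4
  print(q.min(0),q.max(0))
print((proj(S,[.624,-.2668,.042])-[300,250])*4,(proj(S,[.624,-.2668,.08])-[300,250])*4)
E
```

```text
[ 0.62607068 -0.26736879  0.03018165]
[243.00916608 255.04272578] [334.46589449 318.62018041]
[245.5636655  225.29010008] [338.24092872 288.52445656]
[[279.28232829 326.86331406]] [[286.49926105 257.24512641]]
```

View pics/m1t.png

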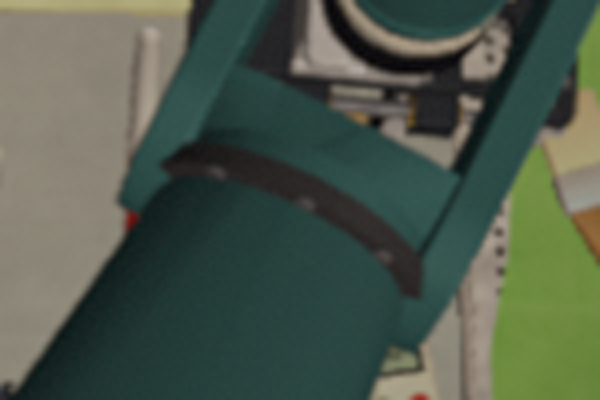

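The top view is blocked by the arm. The side view agrees with the projection to about 1–1.5 px (a few mm), so I lower and watch the force.

In the tool's units: 0.01 m / 0.3 = 0.0333, 0.003 m / 0.3 = 0.01.

```bash
python3 nudge.py '0.02 -0.0067 0 0.0333 0
0.02 0 0 0.0267 0
0.02 0 0 0.01 0
0.02 0 0 0 0
0.02 0 0 0 0
0.02 0 0 0 0'
python3 nudge.py '0.02 0 0 0.0067 0
0.02 0 0 0 0
0.02 0 0 0 0'|grep -E 'pos|wrist'
python3 nudge.py '0.02 0 0 0.005 0
0.02 0 0 0 0
0.02 0 0 0 0'|grep -E 'pos|wrist'
```

```text
time: 12.18
tool_pos: [0.6225, -0.2667, 0.0061]
ee_rot: [-3.141, 0.0, -0.096]
wrist_force: [-0.5, -0.2, 0.3]
width: 0.0351
finger_force: 30.0
tool_pos: [0.6229, -0.2669, 0.0048]
wrist_force: [-1.4, 0.1, 1.8]
tool_pos: [0.6231, -0.2669, 0.0047]
wrist_force: [-0.1, 0.3, 5.0]
```

Contact came exactly at the predicted height. Release, rise, and move back over the pile.

In the tool's units: -0.04 m / 0.3 = -0.1333, -0.03 m / 0.3 = -0.1.

```bash
python3 nudge.py '0.07 0 0 0 0
0.07 0 0 0 0
0.07 0 0 0 0
0.07 0 0 0 0
0.07 0 0 0 0
0.07 0 0 0 0
0.07 0 0 -0.0333 0
0.07 0 0 -0.1 0
0.07 0 0 -0.1333 0
0.07 0 0 -0.1333 0
0.07 0 0 0 0
0.07 0 0 0 0
0.07 0 0 0 0' | head -2
python3 nudge.py '0.07 -0.057 -0.0833 0 0
0.07 -0.057 -0.0833 0 0
0.07 -0.057 -0.0833 0 0
0.07 -0.057 -0.0833 0 0
0.07 -0.057 -0.0833 0 0
0.07 -0.057 -0.0833 0 0
0.07 -0.057 -0.0833 0 0
0.07 -0.057 -0.0833 0 0
0.07 -0.057 -0.0833 0 0
0.07 -0.057 -0.0817 0 0
0.07 0 0 0 0
0.07 0 0 0 0
0.07 0 0 0 0
0.07 0 0 0 0' |head -2
python3 - <<'E'
from h import *
import cv2
print(delta((.4782,-.0014,-.0045),1.475))
a=imaging.snapshot("top")["color"][150:210,380:440];b=imaging.snapshot("side")["color"]
f=lambda i:cv2.resize(i,None,fx=6,fy=6,interpolation=2)
cv2.imwrite("pics/p1.png",np.hstack([f(a),f(b[305:365,340:400])]))
E
```

```text
time: 13.77
tool_pos: [0.6227, -0.2667, 0.1237]
time: 14.93
tool_pos: [0.4764, -0.0027, 0.122]
(array([ 0.0019193 , -0.00157728,  0.12648504]), np.float64(-0.0014629897543478876))
```

View pics/p1.png

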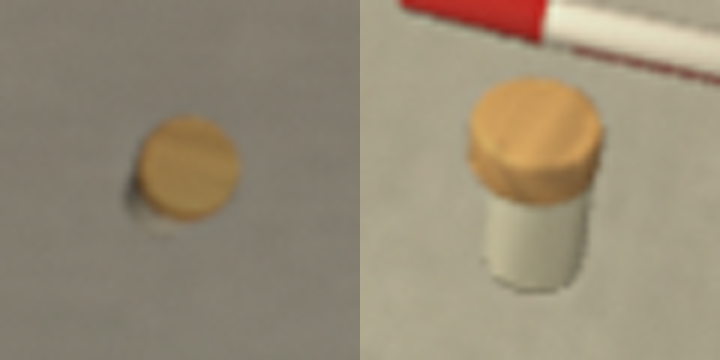

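The small round lid sits centred on its pot in both views: top crop centre (190,167), and an equal overhang of about 14 crop px on both sides in the side view. I'll check that numerically and, in the same call, descend on the small square lid.

In the tool's units: 0.03 m / 0.3 = 0.1, 0.025 m / 0.3 = 0.0833.

```bash
python3 - <<'E'
from h import *
print(fitpt((411.2,177.4),(368.9,325.3)))
E
python3 nudge.py '0.09 0.0063 -0.0053 0.0667 0
0.09 0 0 0.1 0
0.09 0 0 0.1 0
0.09 0 0 0.0833 0
0.09 0 0 0.05 0
0.09 0 0 0.0133 0
0.09 0 0 0 0
0.09 0 0 0 0
0.09 0 0 0 0'
python3 nudge.py '0.03 0 0 0 0
0.03 0 0 0 0
0.03 0 0 0 0
0.03 0 0 0 0
0.03 0 0 0 0
0.03 0 0 0 0
0.03 0 0 0 0
0.03 0 0 0 0'
```

```text
(array([ 0.62139485, -0.26796723,  0.0567103 ]), np.float64(0.15980449384861117))
time: 15.78
tool_pos: [0.4801, -0.001, 0.0006]
ee_rot: [3.141, -0.003, -0.097]
wrist_force: [0.5, -0.3, 0.2]
width: 0.09
finger_force: 0.0
time: 16.45
tool_pos: [0.4785, -0.0005, -0.001]
ee_rot: [3.142, 0.0, -0.096]
wrist_force: [-0.1, 0.0, -0.1]
width: 0.0457
finger_force: 30.0
```

In the tool's units: -0.035 m / 0.3 = -0.1167, -0.03 m / 0.3 = -0.1.

```bash
python3 nudge.py '0.03 0 0 -0.0333 0
0.03 0 0 -0.1 0
0.03 0 0 -0.1167 0
0.03 0 0 -0.1167 0
0.03 0 0 0 0
0.03 0 0 0 0
0.03 0 0 0 0'|tail -2
python3 - <<'E'
from h import *
print(get_obs()["tool_pos"],delta((.5103,.1703,.11),1.228))
E
```

```text
width: 0.0457
finger_force: 30.0
[ 0.4781963  -0.00051636  0.10888656] (array([ 0.01555129, -0.17310969, -0.00114474]), np.float64(0.2466159704882145))
```

In the tool's units: 0.03 m / 0.3 = 0.1, -0.0289 m / 0.3 = -0.0963, 0.0822 rad / 3.1416 = 0.0262.

```bash
python3 nudge.py '0.03 0.0087 -0.0963 0 0
0.03 0.0087 -0.0963 0 0
0.03 0.0087 -0.0963 0 0
0.03 0.0087 -0.0963 0 0
0.03 0.0087 -0.0963 0 0
0.03 0.0087 -0.0953 0 0
0.03 0 0 0 0.0262
0.03 0 0 0 0.0262
0.03 0 0 0 0.0262
0.03 0 0 0 0
0.03 0 0 0.1 0
0.03 0 0 0.1 0
0.03 0 0 0.0667 0
0.03 0 0 0 0
0.03 0 0 0 0
0.03 0 0 0 0
0.03 0 0 0 0'
python3 - <<'E'
from h import *
print(delta((.5103,.1703,.0125),1.228))
E
```

```text
time: 18.45
tool_pos: [0.5121, 0.1705, 0.0309]
ee_rot: [-3.14, -0.003, -0.342]
wrist_force: [0.6, 0.7, 0.5]
width: 0.0456
finger_force: 30.0
(array([-0.00162851,  0.00083755,  0.01835611]), np.float64(0.00041116937823915123))
```

The manual's scale: shifts go in shares of 0.3 m and turns go in shares of pi rad. Converting my numbers, 0.01 m / 0.3 = 0.0333, 0.006 m / 0.3 = 0.02.

```bash
python3 nudge.py '0.03 0 0 0.0333 0
0.03 0 0 0.02 0
0.03 0 0 0 0
0.03 0 0 0 0
0.03 0 0 0 0
0.03 0 0 0 0'|grep -E 'pos|wrist'
python3 nudge.py '0.03 0 0 0.0067 0
0.03 0 0 0 0
0.03 0 0 0 0
0.03 0 0 0 0'|grep -E 'pos|wrist'
python3 nudge.py '0.03 0 0 0.005 0
0.03 0 0 0 0
0.03 0 0 0 0
0.03 0 0 0 0'|grep -E 'pos|wrist'
```

```text
tool_pos: [0.5106, 0.1703, 0.013]
wrist_force: [0.1, -0.6, -0.8]
tool_pos: [0.5112, 0.1704, 0.012]
wrist_force: [-1.4, -0.4, 5.4]
tool_pos: [0.5113, 0.1704, 0.0119]
wrist_force: [-3.7, -0.2, 11.4]
```

In the tool's units: -0.03 m / 0.3 = -0.1, -0.01 m / 0.3 = -0.0333, -0.0822 rad / 3.1416 = -0.0262.

```bash
python3 nudge.py '0.03 0 0 -0.01 0
0.09 0 0 0 0
0.09 0 0 0 0
0.09 0 0 0 0
0.09 0 0 0 0
0.09 0 0 0 0
0.09 0 0 0 0
0.09 0 0 -0.0333 0
0.09 0 0 -0.1 0
0.09 0 0 -0.1 0
0.09 0 0 -0.1 0
0.09 0 0 0 -0.0262
0.09 0 0 0 -0.0262
0.09 0 0 0 -0.0262
0.09 0 0 0 0
0.09 0 0 0 0' | head -3
python3 - <<'E'
from h import *
print(delta((.4782,-.0014,.11),1.475))
E
```

```text
time: 20.95
tool_pos: [0.5108, 0.1703, 0.1131]
ee_rot: [-3.141, -0.001, -0.098]
(array([-0.01556717,  0.17408615,  0.00303132]), np.float64(-0.0024497304601283076))
```

```bash
python3 - <<'E'
from h import *
import cv2
a=imaging.snapshot("top")["color"];b=imaging.snapshot("side")["color"]
f=lambda i:cv2.resize(i,None,fx=5,fy=5,interpolation=2)
cv2.imwrite("pics/q1.png",np.vstack([np.hstack([f(a[220:270,255:305]),f(a[200:250,175:235])]),np.hstack([f(b[215:265,295:345]),f(b[170:220,320:380])])]))
E
```

```text
(no output)
```

View pics/q1.png

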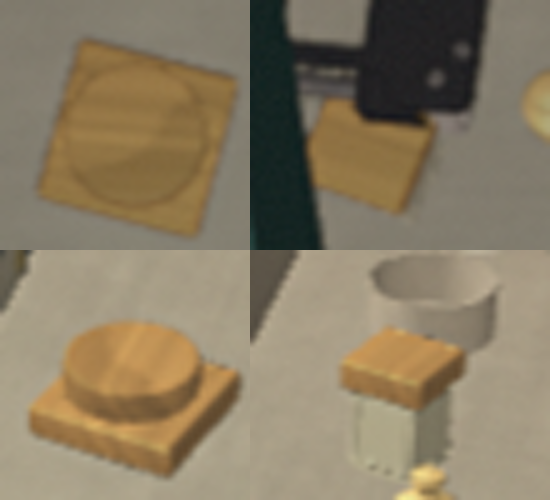

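The crops show the small square lid sitting squarely on its pot, with an even overhang in the side view. The large round lid lies on the large square one, centred at top crop (135,134) and side crop (133,361).

```bash
python3 - <<'E'
from h import *
np.set_printoptions(precision=4,suppress=True)
print("LRL",fitpt((281.7,246.4),(321.2,236.8)))
def rayz(uv,z): return least_squares(lambda v:proj(T,[*v,z])[0]-uv,(.45,0)).x
print(rayz((281.7,246.4),.032))
print("SSL",fitsq(full([(323,98),(435,125),(402,212)],(250,0),(175,200)),full([(390,327),(467,352),(415,382),(340,362)],(250,250),(320,170)),.046,.061,(.51,.17)))
c=rayz((281.7,246.4),.032)
print(delta((*c,-.0193),1.475))
E
```

```text
LRL (array([0.4793, 0.0002, 0.0316]), np.float64(0.2853183595121891))
[0.4786 0.    ]
SSL (array([0.5074, 0.1718, 0.0592, 1.2654]), np.float64(3.40547344549384))
(array([-0.0152,  0.1726,  0.1319]), np.float64(-0.00201391109403648))
```

In the tool's units: 0.03 m / 0.3 = 0.1, 0.0288 m / 0.3 = 0.096.

```bash
python3 nudge.py '0.094 -0.0087 0.096 0 0
0.094 -0.0087 0.096 0 0
0.094 -0.0087 0.096 0 0
0.094 -0.0087 0.096 0 0
0.094 -0.0083 0.096 0 0
0.094 -0.0083 0.096 0 0
0.094 0 0 0.1 0
0.094 0 0 0.1 0
0.094 0 0 0.1 0
0.094 0 0 0.0667 0
0.094 0 0 0 0
0.094 0 0 0 0
0.094 0 0 0 0
0.094 0 0 0 0'
python3 - <<'E'
from h import *
print(delta((.4788,.0001,-.0188),1.475))
E
```

```text
time: 22.22
tool_pos: [0.4806, -0.0004, 0.0047]
ee_rot: [3.141, -0.004, -0.096]
wrist_force: [-0.2, 0.6, 0.2]
width: 0.0938
finger_force: 0.0
(array([-0.00195807, -0.000307  ,  0.02353355]), np.float64(-0.0005648244147904435))
```

In the tool's units: 0.01 m / 0.3 = 0.0333, 0.008 m / 0.3 = 0.0267.

```bash
python3 nudge.py '0.094 0 0 0.0333 0
0.094 0 0 0.0267 0
0.094 0 0 0.01 0
0.094 0 0 0 0
0.094 0 0 0 0
0.094 0 0 0 0
0.05 0 0 0 0
0.05 0 0 0 0
0.05 0 0 0 0
0.05 0 0 0 0
0.05 0 0 0 0
0.05 0 0 0 0
0.05 0 0 0 0'
python3 nudge.py '0.05 0 0 -0.0333 0
0.05 0 0 -0.1 0
0.05 0 0 -0.1167 0
0.05 0 0 -0.1167 0
0.05 0 0 -0.1 0
0.05 0 0 0 0
0.05 0 0 0 0
0.05 0 0 0 0
0.05 0 0 0 0'
python3 - <<'E'
from h import *
print(delta((.6168,-.0753,.12),1.475))
E
```

```text
time: 23.3
tool_pos: [0.4788, -0.0002, -0.0184]
ee_rot: [-3.142, -0.0, -0.096]
wrist_force: [0.7, 0.9, 0.1]
width: 0.0595
finger_force: 30.0
time: 24.05
tool_pos: [0.4774, -0.0001, 0.1197]
ee_rot: [3.142, 0.004, -0.096]
wrist_force: [0.3, 0.4, -0.4]
width: 0.059
finger_force: 30.0
(array([ 0.14599711,  0.06146526, -0.00086928]), np.float64(-0.00041472394188790673))
```

In the tool's units: 0.03 m / 0.3 = 0.1, 0.0184 m / 0.3 = 0.0613.

```bash
python3 nudge.py '0.05 0.0613 0.0257 0 0
0.05 0.0613 0.0257 0 0
0.05 0.0613 0.0257 0 0
0.05 0.0613 0.0257 0 0
0.05 0.0613 0.0257 0 0
0.05 0.0613 0.0257 0 0
0.05 0.0613 0.0257 0 0
0.05 0.0613 0.0257 0 0
0.05 0 0 0 0
0.05 0 0 0.1 0
0.05 0 0 0.1 0
0.05 0 0 0.0667 0
0.05 0 0 0.0167 0
0.05 0 0 0 0
0.05 0 0 0 0
0.05 0 0 0 0
0.05 0 0 0 0
0.05 0 0 0 0'
python3 - <<'E'
from h import *
print(delta((.6175,-.0753,.0262),1.475))
E
```

```text
time: 25.55
tool_pos: [0.6205, -0.0759, 0.0385]
ee_rot: [3.141, -0.003, -0.096]
wrist_force: [0.6, -0.5, -0.3]
width: 0.0592
finger_force: 30.0
(array([-0.00304555, -0.00033451,  0.01227981]), np.float64(-0.0003726273305009187))
```

In the tool's units: 0.006 m / 0.3 = 0.02, 0.004 m / 0.3 = 0.0133.

```bash
python3 nudge.py '0.05 -0.0033 0 0.02 0
0.05 0 0 0.0133 0
0.05 0 0 0 0
0.05 0 0 0 0
0.05 0 0 0 0
0.05 0 0 0 0
0.05 0 0 0 0'|grep -E 'pos|wrist'
python3 nudge.py '0.05 0 0 0.0067 0
0.05 0 0 0 0
0.05 0 0 0 0
0.05 0 0 0 0'|grep -E 'pos|wrist'
python3 nudge.py '0.05 0 0 0.005 0
0.05 0 0 0 0
0.05 0 0 0 0
0.05 0 0 0 0'|grep -E 'pos|wrist'
```

```text
tool_pos: [0.6183, -0.0756, 0.0264]
wrist_force: [-0.3, 0.3, -0.5]
tool_pos: [0.619, -0.0757, 0.0256]
wrist_force: [-0.8, 0.5, 5.2]
tool_pos: [0.6192, -0.0757, 0.0255]
wrist_force: [-2.4, 0.8, 9.4]
```

In the tool's units: -0.03 m / 0.3 = -0.1, -0.01 m / 0.3 = -0.0333, 0.0805 rad / 3.1416 = 0.0256.

```bash
python3 nudge.py '0.05 0 0 -0.01 0
0.094 0 0 0 0
0.094 0 0 0 0
0.094 0 0 0 0
0.094 0 0 0 0
0.094 0 0 0 0
0.094 0 0 0 0
0.094 0 0 -0.0333 0
0.094 0 0 -0.1 0
0.094 0 0 -0.1 0
0.094 0 0 -0.1 0
0.094 0 0 0 0.0256
0.094 0 0 0 0.0256
0.094 0 0 0 0
0.094 0 0 0 0
0.094 0 0 0 0' | head -3
python3 - <<'E'
from h import *
print(delta((.4805,-.0002,.12),1.314))
E
```

```text
time: 28.13
tool_pos: [0.6181, -0.0755, 0.1257]
ee_rot: [3.141, 0.001, -0.256]
(array([-0.15213918, -0.03813053,  0.00582774]), np.float64(0.001249524909795241))
```

In the tool's units: 0.03 m / 0.3 = 0.1, -0.019 m / 0.3 = -0.0633.

```bash
python3 nudge.py '0.094 -0.0633 -0.016 0 0
0.094 -0.0633 -0.016 0 0
0.094 -0.0633 -0.016 0 0
0.094 -0.0633 -0.016 0 0
0.094 -0.0633 -0.016 0 0
0.094 -0.0633 -0.016 0 0
0.094 -0.0633 -0.016 0 0
0.094 -0.0633 -0.016 0 0
0.094 0 0 0.1 0
0.094 0 0 0.1 0
0.094 0 0 0.1 0
0.094 0 0 0.1 0
0.094 0 0 0.05 0
0.094 0 0 0 0
0.094 0 0 0 0
0.094 0 0 0 0
0.094 0 0 0 0
0.094 0 0 0 0'
python3 - <<'E'
from h import *
print(delta((.4805,-.0002,-.034),1.314))
E
```

```text
time: 29.63
tool_pos: [0.4826, 0.0, -0.0072]
ee_rot: [-3.141, -0.004, -0.257]
wrist_force: [0.3, 0.5, 0.1]
width: 0.0937
finger_force: 0.0
(array([-0.00209467,  0.00077382,  0.0268116 ]), np.float64(-0.00017150187093051272))
```

In the tool's units: 0.01 m / 0.3 = 0.0333, 0.008 m / 0.3 = 0.0267.

```bash
python3 nudge.py '0.094 0 0 0.0333 0
0.094 0 0 0.0267 0
0.094 0 0 0.02 0
0.094 0 0 0 0
0.094 0 0 0 0
0.094 0 0 0 0
0.05 0 0 0 0
0.05 0 0 0 0
0.05 0 0 0 0
0.05 0 0 0 0
0.05 0 0 0 0
0.05 0 0 0 0
0.05 0 0 0 0'
python3 nudge.py '0.05 0 0 -0.0333 0
0.05 0 0 -0.1 0
0.05 0 0 -0.1167 0
0.05 0 0 -0.1167 0
0.05 0 0 -0.1 0
0.05 0 0 0 0
0.05 0 0 0 0
0.05 0 0 0 0
0.05 0 0 0 0'
python3 - <<'E'
from h import *
print(delta((.4904,-.1885,.105),1.819))
E
```

```text
time: 30.72
tool_pos: [0.4813, 0.0002, -0.0328]
ee_rot: [-3.142, -0.001, -0.257]
wrist_force: [0.4, 0.7, 0.5]
width: 0.0694
finger_force: 30.0
time: 31.47
tool_pos: [0.4796, 0.0004, 0.105]
ee_rot: [3.141, 0.004, -0.257]
wrist_force: [-0.0, -0.4, -0.8]
width: 0.0694
finger_force: 30.0
(array([ 5.84754997e-02,  1.79894329e-01, -5.86590952e-05]), np.float64(-0.5054188010819614))
```

In the tool's units: 0.03 m / 0.3 = 0.1, 0.02 m / 0.3 = 0.0667, -0.1011 rad / 3.1416 = -0.0322.

```bash
python3 nudge.py '0.05 0.033 0.1 0 0
0.05 0.033 0.1 0 0
0.05 0.033 0.1 0 0
0.05 0.033 0.1 0 0
0.05 0.033 0.1 0 0
0.05 0.033 0.1 0 0
0.05 0 0 0 -0.0322
0.05 0 0 0 -0.0322
0.05 0 0 0 -0.0322
0.05 0 0 0 -0.0322
0.05 0 0 0 -0.0322
0.05 0 0 0 0
0.05 0 0 0.1 0
0.05 0 0 0.0667 0
0.05 0 0 0 0
0.05 0 0 0 0
0.05 0 0 0 0
0.05 0 0 0 0'
python3 - <<'E'
from h import *
import cv2
print(delta((.4915,-.1885,.0178),1.819))
b=imaging.snapshot("side")["color"]
cv2.imwrite("pics/v1.png",cv2.resize(b[100:340,180:420],None,fx=2.5,fy=2.5,interpolation=2))
E
```

```text
time: 32.97
tool_pos: [0.4937, -0.1894, 0.0585]
ee_rot: [3.14, -0.002, 0.248]
wrist_force: [0.1, -0.2, 0.1]
width: 0.0699
finger_force: 30.0
(array([-0.00202434, -0.00154301,  0.04072171]), np.float64(-0.0005746224755522888))
```

View pics/v1.png

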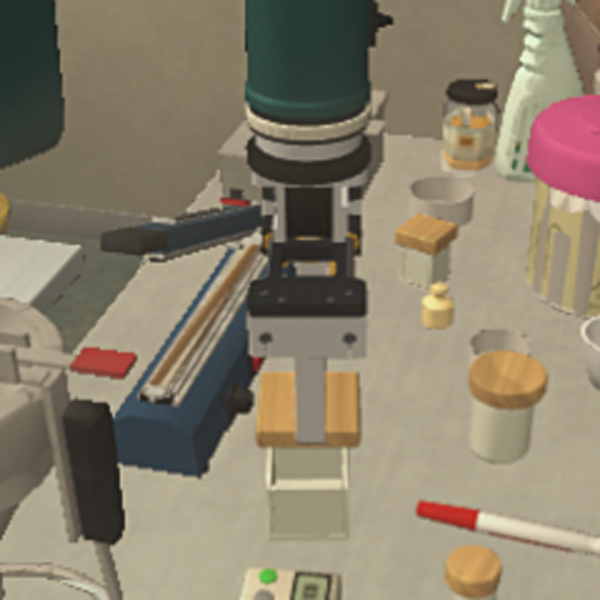

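The large square lid hangs square above its pot (lid at crop (308,420), pot at (308,500)). It is well clear of the sealer, and the other three lids sit well. Lower it.

In the tool's units: 0.02 m / 0.3 = 0.0667, -0.001 m / 0.3 = -0.0033.

```bash
python3 nudge.py '0.05 0 -0.0033 0.0667 0
0.05 0 0 0.04 0
0.05 0 0 0.02 0
0.05 0 0 0 0
0.05 0 0 0 0
0.05 0 0 0 0
0.05 0 0 0 0
0.05 0 0 0 0'|grep -E 'pos|wrist'
python3 nudge.py '0.05 0 0 0.0067 0
0.05 0 0 0 0
0.05 0 0 0 0
0.05 0 0 0 0'|grep -E 'pos|wrist'
python3 nudge.py '0.05 0 0 0.005 0
0.05 0 0 0 0
0.05 0 0 0 0
0.05 0 0 0 0'|grep -E 'pos|wrist'
```

```text
tool_pos: [0.4929, -0.1882, 0.0196]
wrist_force: [0.6, 0.3, -0.2]
tool_pos: [0.4926, -0.1881, 0.0171]
wrist_force: [0.4, 0.5, 0.2]
tool_pos: [0.4927, -0.1881, 0.017]
wrist_force: [-2.1, 0.6, 6.4]
```

Contact at the predicted height. Release, rise, and swing away to the empty middle so both cameras see the pots.

In the tool's units: -0.04 m / 0.3 = -0.1333, -0.03 m / 0.3 = -0.1.

```bash
python3 nudge.py '0.05 0 0 -0.0067 0
0.094 0 0 0 0
0.094 0 0 0 0
0.094 0 0 0 0
0.094 0 0 0 0
0.094 0 0 0 0
0.094 0 0 0 0
0.094 0 0 -0.0333 0
0.094 0 0 -0.1 0
0.094 0 0 -0.1333 0
0.094 0 0 -0.1333 0
0.094 0 0 -0.1333 0
0.094 0 0 -0.1333 0
0.094 0 0 0 0
0.094 0 0 0 0' | head -3
python3 nudge.py '0.094 -0.0333 -0.1067 0 0
0.094 -0.0333 -0.1067 0 0
0.094 -0.0333 -0.1067 0 0
0.094 -0.0333 -0.1067 0 0
0.094 -0.0333 -0.1067 0 0
0.094 -0.0333 -0.1067 0 0
0.094 0 0 0 0
0.094 0 0 0 0
0.094 0 0 0 0
0.094 0 0 0 0'
python3 - <<'E'
from h import *
import cv2
a=imaging.snapshot("top")["color"];b=imaging.snapshot("side")["color"]
f=lambda i:cv2.resize(i,None,fx=5,fy=5,interpolation=2)
cv2.imwrite("pics/z1.png",np.vstack([np.hstack([f(a[215:265,350:400]),f(a[155:205,295:345])]),np.hstack([f(b[270:320,280:330]),f(b[235:285,355:405])])]))
E
```

```text
time: 35.6
tool_pos: [0.4942, -0.1888, 0.2221]
ee_rot: [3.136, -0.006, 0.248]
time: 36.43
tool_pos: [0.3872, -0.0174, 0.2165]
ee_rot: [-3.141, 0.002, 0.247]
wrist_force: [0.0, 0.1, 0.2]
width: 0.0941
finger_force: 0.0
```

View pics/z1.png

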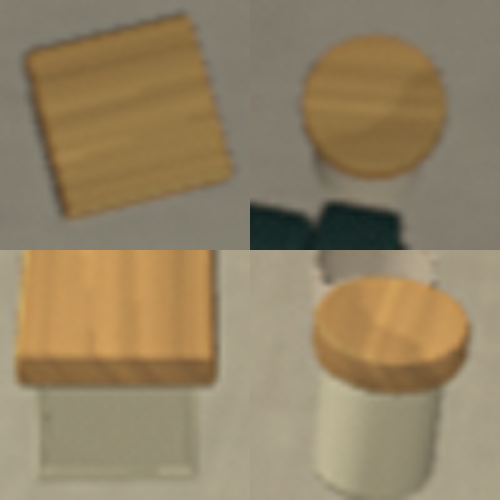

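The large square lid looks square on its pot, and the round lid has an overhang on both sides. Fit both against the pots.

```bash
python3 - <<'E'
from h import *
np.set_printoptions(precision=4,suppress=True)
print("LRL",fitpt((319.4,176.1),(382.8,248.4)),"pot .6168 -.0753 .0613")
print("LSL",fitsq(full([(28,52),(188,13),(233,175),(67,217)],0,(350,215)),full([(18,358),(216,358)],(0,250),(280,270)),.07,.066,(.49,-.188)),"pot .4904 -.1885 .0507 .248")
E
```

```text
LRL (array([ 0.6173, -0.077 ,  0.0766]), np.float64(0.42750055825163713)) pot .6168 -.0753 .0613
LSL (array([ 0.492 , -0.19  ,  0.0663,  0.2468]), np.float64(1.1601877281253792)) pot .4904 -.1885 .0507 .248
```

All four lids are within about 3 mm of their pots' axes and at the right height, so I'm handing in.

```bash
python3 -c "
from bench import robot, imaging, workorder, get_obs
print(workorder.close_job())"
```

```text
the job is handed in; nothing more can be done
None
```

All four lids are on their own pots, each within about 3 mm of centre by my camera measurements with the square lids squared up and every pot left standing; I handed the job in at about 37 s, and no verdict was returned.

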